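Close the pulley cover and hold the keyed shaft home

TASK

Lower the open cover of the green pulley housing until it is closed, without slamming it. Then take the red-handled keyed shaft out of its wooden stand, put its end through the round opening of the cover into the hub, turn it while pressing lightly until its key slips into the hub's groove, and keep pushing against the spring until its collar sits fully home on the hub. Finish while still gripping the shaft and holding it pushed home (the spring drives it out if you let go), and leave the spray can, the jar and the wrench where they are.

Things in the scene. Friction and masses are not known exactly. Their poses are not given: they have to be found in the camera images.
- housing: green pulley housing fixed to the bench: open-topped box 180 (x) x 160 (y) x 90 mm high. Origin: centre of its underside on the bench. Its +x points away from the robot to the hinge side, z up. Its place and yaw vary; it may stand left or right of the robot.
- cover (a joint): angle of the green cover, a plate 200 mm from hinge to free edge, 160 wide, 6 thick, 0.35 kg: 0 = closed (level on the rim, upper face 96.5 mm above the bench), growing as the free edge rises; 0.7 to 1.05 rad at the start. Stiff hinge (0.5 N m friction): it stays where it is left; 1 to 5 N on the pad lowers it. Its 72 mm round opening lies around the hub when closed.
- cover_pad (a point): middle of the upper face of the yellow pad (22 x 70 mm, 3 thick) at the cover's free edge, the place to press: 187 mm from the hinge axis, 9 mm above the cover's underside. Turns with the cover: x from free edge to hinge, z out of the upper face. Closed, it is 99.5 mm above the bench; the lip there overhangs the housing's front wall by 20 mm.
- cover_hinge (a point): point on the cover's hinge axis (in the plane of the cover's underside), middle of the housing's far (+x) rim, 90.5 mm above the bench; the axis runs along the housing's y.
- hub_mouth (a point): centre of the mouth of the steel hub, 100 mm above the bench, mid-housing; frame is the HOUSING's, it does not turn with the hub. Hub 56 mm across, bore 23, 45 deep, one key groove 8.2 wide down the whole bore, out to 16.5 mm from the axis. The groove starts within 0.4 rad either way of the housing's +x, angle not given: find it by feel or by the mark.
- hub_mark_ring (a point): same point as the hub mouth, on the hub's face (frame is the housing's too). A yellow mark on this face, 17.5 to 27 mm from the axis, lies in line with the groove. By feel: press lightly (3 to 10 N) and turn the shaft until its key drops. The hub resists turning with 0.25 N m and turns along if forced, in either direction.
- plunger: brass spring plunger in the hub's bore, 14 mm across. Origin: centre of its top, at rest 20 mm below the hub mouth. It meets the shaft's end only after the key has slipped in, and pushes back with 5 N at first, rising to 13 N with the shaft home, 20 mm further down.
- shaft: loose upright keyed shaft, 0.2 to 0.4 kg. Origin: on its axis, underside of the dark collar (50 mm across, 8 thick); z up, +x towards the key; yellow mark on the collar in line with the key. Steel shaft 20 mm across reaches 40 mm below the origin. It starts in the stand, collar on the stand's top, key within 0.4 rad of the stand's +x. Home: origin at the hub mouth.
- shaft_grip (a point): middle of the shaft's red grip, a block 40 (x) x 16 (y) x 46 mm high, 41 mm above the collar's underside (block from 18 to 64 mm above it); grip it from above across its 16 mm (along y).
- shaft_key_foot (a point): foot of the brass key, 28 mm below the collar's underside, 12 mm off the axis along +x. The key is 6 mm wide, stands out to 14 mm from the axis and runs up to the collar. The 12 mm of plain round shaft below it (last 4 tapered) enter the bore at any angle; then the key rests on the hub's face unless over the groove.
- stand: fixed wooden block 80 x 80 x 60 mm high with a 34 mm hole right through from above that holds the shaft. Origin: centre of its underside on the bench, z up.
- spray_can: orange spray can, 52 mm across, 150 mm high, origin at its underside. Leave it alone.
- screw_jar: glass jar with red lid, 60 mm across, 80 mm high, origin at its underside. Leave it alone.
- wrench: steel wrench lying flat on the bench between the robot and the work, 160 mm long, origin under its middle. Leave it alone.
Things that resemble listed ones, but are neither listed nor needed, are in the scene too. What is shaped like the shaft but blue is not meant.

How it is judged (in metres and radians):
On the way, in this order (a step that is already met when the one before it is completed fails the run):
1. the cover is closed (value of joint cover below 0.03 rad), for 0.2 s.
2. the shaft is gripped and lifted clear of its stand, with the cover closed (value of joint cover below 0.03 rad and z of shaft in the frame of stand above 0.105 m and contact force between the fingers and shaft above 1 N), for 0.1 s.
3. the key has slipped into the groove: the shaft is more than 15 mm deep in the hub, upright, with the cover closed (value of joint cover below 0.03 rad and z of shaft in the frame of hub_mouth below 0.025 m and horizontal distance between shaft and hub_mouth below 0.004 m and angle between shaft's own z axis and vertical below 0.1 rad), for 0.05 s.
At the end, for the whole second after the job is handed in: The cover is closed (within 0.03 rad), and the shaft stands upright (within 0.1 rad) in the hub with its collar within 3 mm of the hub's face and its axis within 4 mm of the hub's, at rest, held there against the spring by the gripper's fingers (more than 3 N on the shaft) through the last second (value of joint cover below 0.03 rad and z of shaft in the frame of hub_mouth between -0.004 and 0.003 m and horizontal distance between shaft and hub_mouth below 0.004 m and angle between shaft's own z axis and vertical below 0.1 rad and contact force between the fingers and shaft above 3 N and linear speed of shaft below 0.02 m/s); the arm keeps its last pose, push and grip.
It fails at once if the cover is slammed (it swings faster than 2.5 rad/s) (velocity of joint cover below -2.5 rad/s or velocity of joint cover above 2.5 rad/s).
It fails at once if a bystander (spray can, jar or wrench) is moved by more than 20 mm (distance of any of spray_can, screw_jar, wrench from where it was at the start of the episode above 0.02 m).
It also fails if it takes over 61 s, if anything falls off the work surface, if the arm or the gripper's body presses on something with over 40 N, if the wrist force passes 120 N, or if a joint passes its speed limit or range.

ROBOT

A 7-joint arm with a two-finger parallel gripper is mounted at the origin on the work surface. World frame = base frame: x ahead of the robot, y to its left, z up, the work surface at z = 0. Lengths are in mm, angles in rad, forces in N, time in s.
With the tool pointing down it reaches from about 350 to 900 mm from the base axis. Payload 19.9 kg.
Tool frame: the origin (TCP) lies at the very end of the fingers, on their centre line; the grasp point (between the pads) lies 19 mm behind it; z points along the fingers, y is the line along which they close (so a half turn about z gives the same grasp; the last joint's range is limited). The gripper opens to 85 mm and grips with 20 to 120 N. Pads are 22 mm wide; open, the fingers measure 114 mm over their backs; the gripper's body (76 mm by 85 mm) begins 54 mm behind the grasp point. The pads swing forward as they close: fully open they stand 13 mm farther back than shut.
Start: joints at [-1.292, 0.417, -0.01, 1.614, 0.005, 1.111, -0.053], TCP at [197.068, 593.098, 231.26] pointing down, gripper open.
Joint ranges: [-2.81, 2.81], [-0.39, 2.02], [-1.27, 1.25], [0.06, 2.57], [-1.19, 4.33], [0.19, 2], [-2.82, 2.82]. Speed limits (rad/s): [1.89, 1.89, 2.39, 2.39, 3.01, 3.01, 3.01].

INTERFACE

Orientations are given as a unit quaternion [x, y, z, w].
In Python, from rig import read_state, camera, close_job gives the robot as it stands. The module is installed in compiled form; this text tells all that it offers.
- The arm moves only by the shell command python3 -m crank 'ROWS' [FORCE]. ROWS is JSON, a list of rows, each a list of 7 numbers: the shift along the world's x, y, z normalised to -1 to 1, where 1 is 1000 mm, then the turn, a rotation vector about the world's x, y, z normalised to -1 to 1, where 1 is 90 degrees, then the opening, from 0 (shut) to 1 (fully open). A call has 1 to 5 rows; each row shifts and turns the commanded pose from where the row before left it; what a row does not reach is not made up. A row lasts 1/8 s, in which the tool goes at most 62.5 mm and 10.7 degrees, less where a joint would pass 70% of its speed; a pose out of reach is approached as far as the arm can. A call with a number of a shift or a turn outside -1 to 1 is refused whole. A call with a gripper value outside its range is refused whole. The fingers move at their own pace and stop on an object; FORCE is the grip in N (left out, the last holds). Time passes only in rows, so rows that do not move let the fingers close. It gives the time, the measured TCP pose, the force, the opening and the grip force at its end, in the units of the state.
- read_state(): the state, without advancing time (a new reading comes with each control period).
- camera(name): name is "scene" or "top"; returns a dict with "color" (400x640x3 uint8, red, green, blue), "fov_y" (degrees; the focal length in pixels is half the picture's height over the tangent of half this angle, whatever the lens; pixels are square), "cx", "cy" (the principal point, pixels), "world_to_cam" (4x4, takes a point from world to camera coordinates). Camera axes: x right, y down, z forward; pixel columns grow to the right and rows downward; lengths in mm; the calibration is good to about 2 mm. A picture is of the moment at which its call begins. There is no depth.
- close_job(): hands the job in; it is judged then, once.
The state is a dict: "time_s": time; "qpos": joint angles; "joint_vel": joint speeds; "joint_torque": joint torques, N m; "tool_pos": TCP position; "tcp_rot": TCP orientation; "ft_force": force on the tool from outside, world axes, zero at the start; "moment": the same for the moment, N m; "finger_gap": finger opening in mm; "grip_force": force on a finger pad.
Only numpy, scipy, OpenCV 4.12 (cv2) and the standard library are available. Lean on these libraries where they do the work, as an engineer would, in place of code of your own. Each camera call takes 0.05 s, during which the arm holds its last target. There are 200 camera calls.

## Working session

There is one attempt and no reset: what is moved stays moved. The work goes in short steps, Python scripts to look and compute and a shell command to move; the robot and the scene stay as the last step left them, time stands still between calls to the robot, and variables do not carry over. Pictures are saved under pics/ and viewed, at most 10 in all, crops included, and the job is handed in when it is done.

```bash
mkdir -p pics; python3 - <<'E'
from rig import *
import cv2,json
s=read_state();print({k:(v if not hasattr(v,'tolist') else v.tolist()) for k,v in s.items()})
for n in("scene","top"):
    c=camera(n);cv2.imwrite(f"pics/{n}0.png",cv2.cvtColor(c["color"],cv2.COLOR_RGB2BGR));print(n,c["fov_y"],c["cx"],c["cy"],c["world_to_cam"])
E
```

```text
{'time_s': 0.0, 'qpos': [-1.2914822445337126, 0.41796149353817713, -0.010305400277579814, 1.614174841887443, 0.0047151108587717505, 1.1106842899491594, -0.05300570643812521], 'joint_vel': [6.701288496128863e-05, 0.0013875439391481121, -0.0014792688879113692, -0.0002343823280444424, 0.0008842450771132928, -0.0014409366614120684, -0.0003930385194897715], 'joint_torque': [-0.0007162565452745184, -86.44586563110352, 0.6787148304283619, -43.490474224090576, 0.019100436475127935, 0.007164187263697386, -1.339653124432516e-05], 'tool_pos': [196.99129504612057, 592.7819362408449, 230.66776782661518], 'tcp_rot': [0.15971435349799462, 0.9871630881170089, -0.0006006031116384555, -4.496565741256564e-05], 'ft_force': [-0.4028538971077391, 0.24128289648213638, -0.042597171407014765], 'moment': [-0.030726985742921566, 0.04582237122719824, -0.020758747732519907], 'grip_force': 0.0, 'finger_gap': 85.29277465537524}
scene 45.20083863667626 323.5512063629623 193.66681488270493 [[-1.87008353e-01  9.82337733e-01  6.36035259e-03  1.10502283e+02]
 [ 6.10160979e-01  1.21226155e-01 -7.82948146e-01 -2.70378293e+02]
 [-7.69890548e-01 -1.42537004e-01 -6.22054457e-01  1.51202051e+03]
 [ 0.00000000e+00  0.00000000e+00  0.00000000e+00  1.00000000e+00]]
top 43.06754132380634 324.89983464589045 197.03384097132053 [[ 3.20740899e-02 -9.99485091e-01 -8.97546262e-04 -2.92523067e+01]
 [-9.75861492e-01 -3.11218792e-02 -2.16161460e-01  5.72479701e+02]
 [ 2.16022223e-01  7.80906292e-03 -9.76357218e-01  1.04536361e+03]
 [ 0.00000000e+00  0.00000000e+00  0.00000000e+00  1.00000000e+00]]
```

View pics/scene0.png

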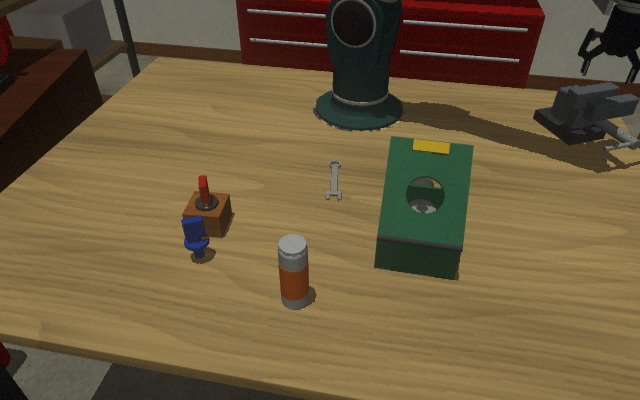

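View pics/top0.png

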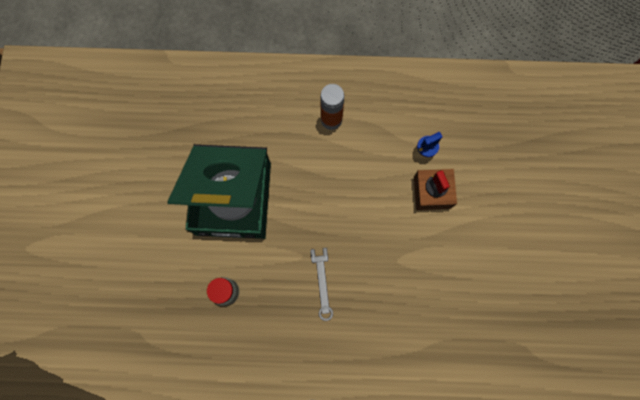

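The scene view shows the housing with its raised cover (pad about 432,147; hinge edge about 376,237 to 463,247), the stand with the red grip (204,190), and the can (294,270). The top view shows the pad at (211,199), the hinge edge from (194,146) to (268,148), the stand (436,189), the jar (221,291), and the wrench (322,283).

```bash
cat > h.py <<'E'
import numpy as np, cv2
from rig import *
def grab(n,save=None):
    c=camera(n); c["hsv"]=cv2.cvtColor(c["color"],cv2.COLOR_RGB2HSV); c["M"]=np.array(c["world_to_cam"])
    if save: cv2.imwrite(f"pics/{save}.png",cv2.cvtColor(c["color"],cv2.COLOR_RGB2BGR))
    return c
def ray(c,p):
    f=200/np.tan(np.radians(c["fov_y"])/2); R=c["M"][:3,:3];t=c["M"][:3,3]
    d=R.T@np.array([(p[0]-c["cx"])/f,(p[1]-c["cy"])/f,1]); return -R.T@t, d/np.linalg.norm(d)
def plane(c,p,z):
    o,d=ray(c,p); return o+d*(z-o[2])/d[2]
def tri(c1,p1,c2,p2):
    o1,d1=ray(c1,p1);o2,d2=ray(c2,p2)
    s=np.linalg.lstsq(np.c_[d1,-d2],o2-o1,rcond=None)[0]
    a=o1+s[0]*d1;b=o2+s[1]*d2; return (a+b)/2,np.linalg.norm(a-b)
def mask(c,lo,hi,box=None):
    m=cv2.inRange(c["hsv"],np.array(lo),np.array(hi))
    if box: k=np.zeros_like(m);x0,y0,x1,y1=box;k[y0:y1,x0:x1]=255;m&=k
    return m
def big(m):
    cs,_=cv2.findContours(m,cv2.RETR_EXTERNAL,cv2.CHAIN_APPROX_NONE);k=max(cs,key=cv2.contourArea)
    M=cv2.moments(k);return k,np.array([M["m10"],M["m01"]])/M["m00"]
E
python3 - <<'E'
from h import *
np.set_printoptions(precision=1,suppress=True)
S=grab("scene");T=grab("top")
Y=[20,130,90],[32,255,255]
ks,ps=big(mask(S,*Y,(400,130,460,160)));kt,pt=big(mask(T,*Y,(180,185,240,210)))
print("pad",ps,pt,tri(S,ps,T,pt)); print(cv2.minAreaRect(kt),cv2.minAreaRect(ks))
G=[60,80,15],[90,255,140]
for c,n,b in((S,"S",(360,120,490,290)),(T,"T",(160,130,290,250))):
    k,p=big(mask(c,*G,b)); print(n,cv2.approxPolyDP(k,3,True)[:,0].tolist())
lo=[0,170,110];hi=[6,255,255]
ks,ps=big(mask(S,lo,hi,(190,165,220,212)));kt,pt=big(mask(T,lo,hi,(425,160,460,200)))
print("grip",ps,pt,tri(S,ps,T,pt),cv2.minAreaRect(kt)); print(cv2.boundingRect(ks))
W=[5,60,20],[14,230,130]
for c,n,b in((S,"S",(175,180,240,245)),(T,"T",(405,160,465,218))):
    m=mask(c,*W,b);k,p=big(m);print(n,p,cv2.contourArea(k),cv2.approxPolyDP(cv2.convexHull(k),2,True)[:,0].tolist())
big_=lambda c,b:cv2.resize(c["color"][b[1]:b[3],b[0]:b[2]],None,fx=4,fy=4,interpolation=cv2.INTER_CUBIC)
a=big_(T,(405,130,465,220));b=big_(T,(165,130,280,245))[:360]
cc=big_(S,(170,165,245,240))[:300]
im=np.zeros((460,800,3),np.uint8)
b=big_(T,(165,135,280,245));im[:360,:240]=a;im[:440,240:700]=b
cv2.imwrite("pics/crop1.png",im[...,::-1])
E
```

```text
pad [431.  145.9] [210.7 198.2] (array([529.6, 201.1, 217.9]), np.float64(0.46375492276289637))
((210.91514587402344, 198.28167724609375), (37.909423828125, 8.276337623596191), 2.726310968399048) ((430.8902282714844, 145.98780822753906), (36.44240951538086, 11.264017105102539), 6.340191841125488)
S [[391, 137], [378, 233], [462, 246], [472, 146], [451, 144], [448, 155], [412, 151], [412, 139]]
T [[194, 146], [168, 201], [189, 205], [186, 228], [196, 234], [219, 231], [263, 237], [269, 167], [265, 149]]
grip [202.  180.9] [442.8 178.6] (array([ 607.2, -256. ,  122.1]), np.float64(1.1469868603637123)) ((442.8041687011719, 178.80931091308594), (18.17469596862793, 6.701284885406494), 66.03751373291016)
(199, 176, 7, 11)
S [207.8 211.1] 922.0 [[228, 195], [221, 237], [209, 236], [183, 217], [192, 195], [206, 180]]
T [434.7 189.1] 1470.5 [[452, 169], [456, 203], [448, 208], [418, 209], [414, 186], [418, 170]]
```

View pics/crop1.png

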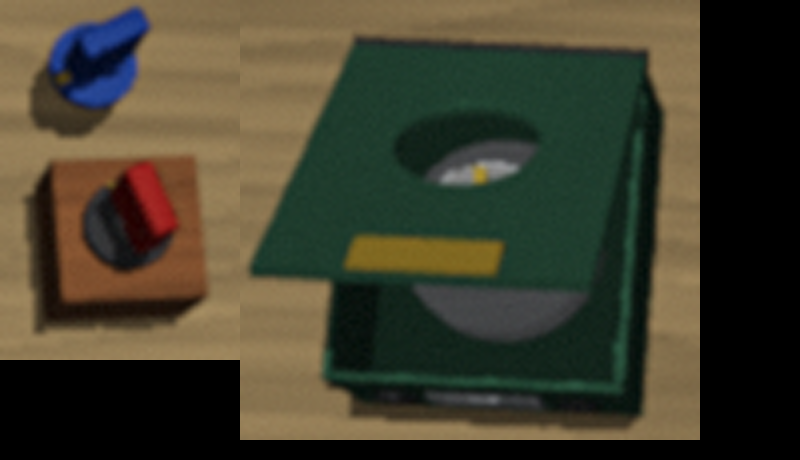

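```bash
python3 - <<'E'
from h import *
np.set_printoptions(precision=1,suppress=True)
S=grab("scene");T=grab("top")
a=plane(T,(194.25,144.5),95);b=plane(T,(267,147.5),95);print("hinge T",a,b,(a+b)/2,np.linalg.norm(a-b))
d=a-b; print("yaw",np.arctan2(-d[0],d[1]))
a=plane(S,(377.5,234),95);b=plane(S,(462.5,246.5),95);print("hinge S",a,b,(a+b)/2,np.linalg.norm(a-b)); d=b-a;print(np.arctan2(-d[0],d[1]))
# free edge corners T/S
for p,q in(((168,203),(471,142)),((251,207),(391,137))): print("free",tri(S,q,T,p))
# front rim corners
f=[plane(T,p,90) for p in((187.5,230),(260.5,232.5))];print("front rim",f)
st=[plane(T,p,60) for p in((418,170.5),(453.75,169.25),(456.25,203),(420.5,205.5))];print("stand",st,np.mean(st,0),[np.linalg.norm(st[i]-st[i-1]) for i in range(4)])
for p in ((418,230-0),):pass
k=cv2.boxPoints(cv2.minAreaRect(big(mask(T,[0,170,110],[6,255,255],(425,160,460,200)))[0]));g=[plane(T,p,124) for p in k];print("griptop",np.array(g),np.mean(g,0))
for n,p,z in(("can",(332,95),150),("jar",(220,291),80),("wr1",(319,255),5),("wr2",(326,313),5),("blue",(430,147),50)): print(n,plane(T,p,z))
E
```

```text
hinge T [673.7 276.   95. ] [671.9 117.8  95. ] [672.8 196.9  95. ] 158.26185381060168
yaw -0.011305014130476174
hinge S [668.1 119.4  95. ] [671.2 278.6  95. ] [669.7 199.   95. ] 159.20358509889854
-0.019753475347216113
free (array([516. , 276.5, 227.9]), np.float64(1.1423496647034277))
free (array([515.1, 123.1, 220. ]), np.float64(3.051308529399643))
front rim [array([487. , 275.1,  90. ]), array([486.6, 121.5,  90. ])]
stand [array([ 640.5, -215.2,   60. ]), array([ 645.9, -294.5,   60. ]), array([ 569.5, -298.2,   60. ]), array([ 561.4, -220.1,   60. ])] [ 604.3 -257.    60. ] [np.float64(79.19886493618988), np.float64(79.43159789237386), np.float64(76.46832988609428), np.float64(78.52487723997848)]
griptop [[ 620.6 -241.2  124. ]
 [ 627.  -254.1  124. ]
 [ 591.8 -269.   124. ]
 [ 585.5 -256.3  124. ]] [ 606.2 -255.2  124. ]
can [773.9 -19.5 150. ]
jar [363.6 199.2  80. ]
wr1 [452.2  -1.5   5. ]
wr2 [325.8 -21.2   5. ]
blue [ 699.3 -244.6   50. ]
```

Measured values agree with the given sizes: hinge at about (670,198), yaw about -0.015, cover at about 0.70 rad, pad at (530,201,218). The stand is at (604,-257) and the grip yaw is about 0.41. Next I move above the pad with the fingers shut.

```bash
python3 -m crank '[[0.0333,-0.0392,0.008,0,0,0.02,0],[0.0333,-0.0392,0.008,0,0,0.02,0],[0.0333,-0.0392,0.008,0,0,0.02,0],[0.0333,-0.0392,0.008,0,0,0.02,0],[0.0333,-0.0392,0.008,0,0,0.02,0]]' 40
python3 -m crank '[[0.0333,-0.0392,0.004,0,0,0.02,0],[0.0333,-0.0392,0.004,0,0,0.02,0],[0.0333,-0.0392,0.004,0,0,0.02,0],[0.0333,-0.0392,0.004,0,0,0.02,0],[0.0333,-0.0392,0,0,0,0.02,0]]'
python3 -m crank '[[0,0,0,0,0,0,0]]'
```

```text
time_s: 0.92
tool_pos: [364.5, 395.7, 271.6]
tcp_rot: [0.081, 0.997, 0.0, 0.0]
ft_force: [0.1, -0.4, 0.2]
finger_gap: 0.2
grip_force: 0.0
time_s: 1.55
tool_pos: [531.1, 199.8, 287.7]
tcp_rot: [0.003, 1.0, 0.0, 0.0]
ft_force: [1.5, 0.4, 0.7]
finger_gap: 0.1
grip_force: 0.0
time_s: 1.68
tool_pos: [532.1, 197.3, 287.2]
tcp_rot: [0.006, 1.0, -0.001, 0.0]
ft_force: [-0.2, 0.2, 0.8]
finger_gap: 0.1
grip_force: 0.0
```

```bash
python3 -m crank '[[0,0,-0.02,0,0,0,0],[0,0,-0.02,0,0,0,0],[0,0,-0.015,0,0,0,0],[0,0,-0.006,0,0,0,0],[0,0,-0.006,0,0,0,0]]'
python3 -m crank '[[-0.006,0,-0.007,0,0,0,0],[-0.006,0,-0.007,0,0,0,0],[-0.0055,0,-0.0078,0,0,0,0],[-0.0055,0,-0.0078,0,0,0,0]]'
```

```text
time_s: 2.3
tool_pos: [530.3, 201.4, 220.5]
tcp_rot: [0.003, 1.0, 0.0, 0.0]
ft_force: [-0.6, -0.2, 2.2]
finger_gap: -0.1
grip_force: 0.6
time_s: 2.8
tool_pos: [506.6, 201.1, 190.2]
tcp_rot: [0.003, 1.0, -0.0, 0.0]
ft_force: [1.3, -0.5, 0.0]
finger_gap: -0.1
grip_force: 0.5
```

```bash
python3 -m crank '[[-0.0045,0,-0.0082,0,0,0,0],[-0.0045,0,-0.0082,0,0,0,0],[-0.0035,0,-0.0087,0,0,0,0],[-0.0035,0,-0.0087,0,0,0,0]]'
python3 - <<'E'
from h import *
S=grab("scene","s2")
E
```

```text
time_s: 3.3
tool_pos: [490.8, 201.1, 156.3]
tcp_rot: [0.003, 1.0, -0.0, -0.0]
ft_force: [0.9, 1.0, 0.5]
finger_gap: -0.1
grip_force: 0.4
```

View pics/s2.png

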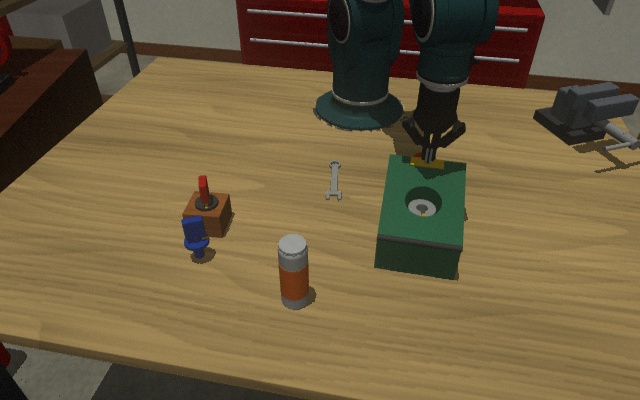

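The scene shows the fingertips on the yellow pad at (428,160), with the cover partly lowered and following the fingers. I continue lowering to closed and press lightly.

```bash
python3 -m crank '[[-0.0027,0,-0.0089,0,0,0,0],[-0.0027,0,-0.0089,0,0,0,0],[-0.0018,0,-0.0092,0,0,0,0],[-0.0018,0,-0.0092,0,0,0,0]]'
python3 -m crank '[[-0.001,0,-0.0075,0,0,0,0],[-0.001,0,-0.006,0,0,0,0],[0,0,-0.004,0,0,0,0],[0,0,-0.003,0,0,0,0]]'
```

```text
time_s: 3.85
tool_pos: [481.9, 201.1, 120.0]
tcp_rot: [0.003, 1.0, -0.0, -0.0]
ft_force: [0.7, -0.5, 0.6]
finger_gap: -0.1
grip_force: 0.4
time_s: 4.35
tool_pos: [480.1, 201.1, 100.0]
tcp_rot: [0.003, 1.0, -0.0, -0.0]
ft_force: [-0.6, -0.5, 0.6]
finger_gap: -0.1
grip_force: 0.4
```

```bash
python3 -m crank '[[0,0,-0.001,0,0,0,0],[0,0,-0.001,0,0,0,0]]'; python3 -m crank '[[0,0,0,0,0,0,0],[0,0,0,0,0,0,0]]'
```

```text
time_s: 4.6
tool_pos: [480.1, 201.1, 99.2]
tcp_rot: [0.003, 1.0, 0.0, 0.0]
ft_force: [-13.8, -4.6, 37.4]
finger_gap: -0.1
grip_force: 19.0
time_s: 4.85
tool_pos: [480.1, 201.1, 99.3]
tcp_rot: [0.003, 1.0, 0.0, 0.0]
ft_force: [-11.1, -3.9, 25.9]
finger_gap: -0.1
grip_force: 13.2
```

The contact force rose at z = 99, so the cover is closed. I go to the stand next, opening the fingers and turning by +0.41 rad.

```bash
python3 -m crank '[[0,0,0.015,0,0,0,0],[0,0,0.03,0,0,0,0],[0.0126,-0.0457,0.03,0,0,0.026,0.5],[0.0126,-0.0457,0.03,0,0,0.026,1],[0.0126,-0.0457,0.01,0,0,0.026,1]]'
python3 -m crank '[[0.0126,-0.0457,0,0,0,0.026,1],[0.0126,-0.0457,0,0,0,0.026,1],[0.0126,-0.0457,0,0,0,0.026,1],[0.0126,-0.0457,0,0,0,0.026,1],[0.0126,-0.0457,0,0,0,0.026,1]]'
python3 -m crank '[[0.0126,-0.0457,0,0,0,0.026,1],[0.0126,-0.0457,0,0,0,0.026,1],[0,0,0,0,0,0,1]]'
python3 - <<'E'
from h import *
np.set_printoptions(precision=2,suppress=True)
from scipy.spatial.transform import Rotation as R
S=grab("scene");T=grab("top")
s=read_state();print(np.array(s["tool_pos"]),R.from_quat(s["tcp_rot"]).as_matrix(),np.array(s["qpos"]))
b=lambda c,b,f:cv2.resize(c["color"][b[1]:b[3],b[0]:b[2]],None,fx=f,fy=f,interpolation=cv2.INTER_CUBIC)
im=np.zeros((480,800,3),np.uint8);im[:480,:400]=b(T,(400,130,480,226),5);im[:480,400:]=b(S,(360,140,480,260),4)[:,:400]
cv2.imwrite("pics/c3.png",im[...,::-1])
E
```

```text
time_s: 5.48
tool_pos: [518.9, 62.6, 215.6]
tcp_rot: [-0.059, 0.998, 0.0, 0.002]
ft_force: [1.0, -0.5, -0.8]
finger_gap: 54.4
grip_force: 0.0
time_s: 6.1
tool_pos: [581.3, -166.0, 213.7]
tcp_rot: [-0.16, 0.987, -0.0, 0.0]
ft_force: [-0.2, -0.3, 0.4]
finger_gap: 85.5
grip_force: 0.0
time_s: 6.48
tool_pos: [605.5, -260.1, 213.2]
tcp_rot: [-0.198, 0.98, -0.001, -0.0]
ft_force: [-0.9, 0.9, 0.2]
finger_gap: 85.3
grip_force: 0.0
[ 605.95 -256.09  213.19] [[-0.92 -0.39 -0.  ]
 [-0.39  0.92  0.  ]
 [ 0.    0.   -1.  ]] [ 0.13  0.51  0.32  1.55 -0.17  1.11  2.46]
```

View pics/c3.png

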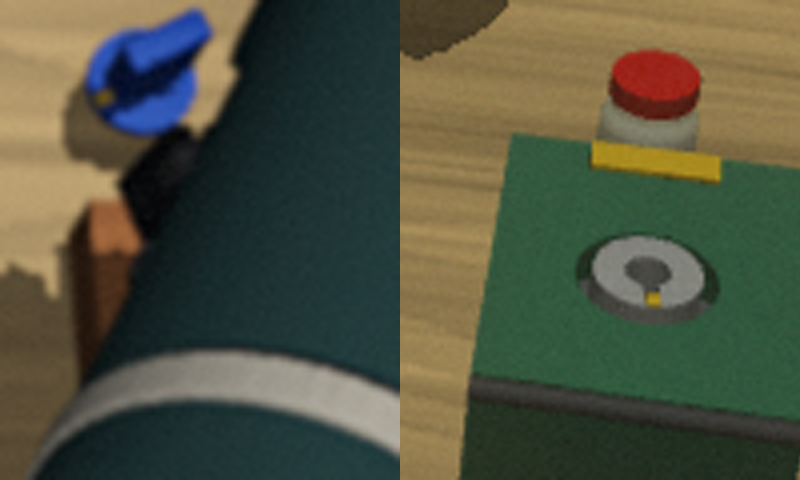

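The crop shows the cover closed, with the hub visible through the opening. The hub's yellow mark lies towards +x (crop 654,300), and the gripper is over the shaft. I descend and grip.

```bash
python3 -m crank '[[0,0,-0.035,0,0,0,1],[0,0,-0.035,0,0,0,1],[0,0,-0.03,0,0,0,1],[0,0,-0.02,0,0,0,1],[0,0,-0.009,0,0,0,1]]'
python3 -m crank '[[0,0,0,0,0,0,1],[0,0,0,0,0,0,0],[0,0,0,0,0,0,0],[0,0,0,0,0,0,0],[0,0,0,0,0,0,0]]' 80
python3 -m crank '[[0,0,0,0,0,0,0],[0,0,0,0,0,0,0]]'
python3 - <<'E'
from h import *
np.set_printoptions(precision=2,suppress=True)
S=grab("scene","s4")
m=cv2.inRange(S["hsv"],np.array([0,0,105]),np.array([179,60,255]))
m[:190]=0;m[230:]=0;m[:,:395]=0;m[:,445:]=0
k,p=big(m);k=cv2.convexHull(k);e=cv2.fitEllipse(k);print("hub face",cv2.boundingRect(k),p,e,plane(S,e[0],100))
pts=np.array([plane(S,q,100) for q in k[:,0]])
c=cv2.minEnclosingCircle(pts[:,:2].astype(np.float32));print("circle",c)
y,q=big(mask(S,[18,110,80],[34,255,255],(395,190,445,230)));print("mark",q,plane(S,q,100),cv2.contourArea(y))
b=S["color"][150:250,150:250]
cv2.imwrite("pics/c4.png",cv2.resize(np.hstack([b,S["color"][150:250,370:470]]),None,fx=4,fy=4,interpolation=cv2.INTER_CUBIC)[...,::-1])
E
```

```text
time_s: 7.2
tool_pos: [606.1, -255.2, 83.6]
tcp_rot: [-0.2, 0.98, 0.0, -0.0]
ft_force: [0.1, -0.1, 0.6]
finger_gap: 85.2
grip_force: 0.0
time_s: 7.82
tool_pos: [606.2, -256.1, 84.5]
tcp_rot: [-0.2, 0.98, -0.0, 0.0]
ft_force: [-1.8, 0.9, -0.1]
finger_gap: 15.0
grip_force: 77.8
time_s: 8.07
tool_pos: [606.3, -256.1, 84.5]
tcp_rot: [-0.2, 0.98, -0.0, 0.0]
ft_force: [-1.2, -0.3, 5.1]
finger_gap: 15.1
grip_force: 78.6
hub face (408, 199, 28, 18) [421.56 207.02] ((421.6143798828125, 207.60838317871094), (17.26844596862793, 27.585214614868164), 99.72248077392578) [578.18 199.76 100.  ]
circle ((577.418701171875, 199.5705108642578), 27.989839553833008)
mark [422.57 214.43] [599.23 202.27 100.  ] 8.5
```

View pics/c4.png

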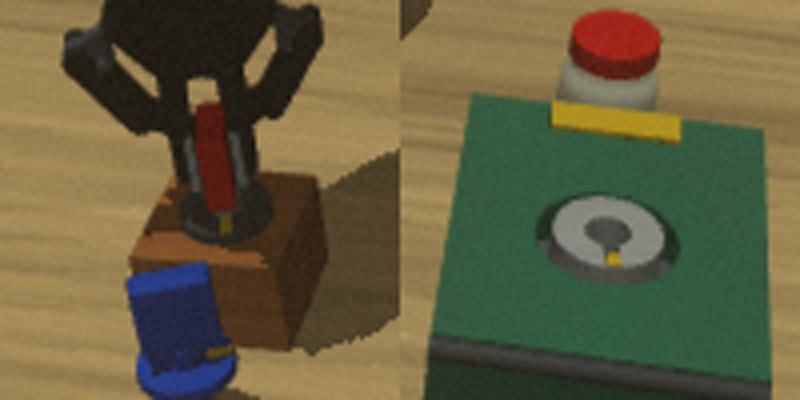

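The fingers hold the red grip, with the collar mark on the +x side (crop 227,222). The hub is at (578,199.5) and its mark at an angle of about 0.12 rad. I lift and carry the shaft over the hub, turning by -0.28 rad.

```bash
python3 -m crank '[[0,0,0.02,0,0,0,0],[0,0,0.035,0,0,0,0],[0,0,0.035,0,0,0,0],[0,0,0.02,0,0,0,0],[0,0,0,0,0,0,0]]'
python3 -m crank '[[-0.0026,0.02,0,0,0,-0.0162,0],[-0.0026,0.04,0,0,0,-0.0162,0],[-0.0026,0.045,0,0,0,-0.0162,0],[-0.0026,0.045,0,0,0,-0.0162,0],[-0.0026,0.045,0,0,0,-0.0162,0]]'
python3 -m crank '[[-0.0026,0.045,0,0,0,-0.0162,0],[-0.0026,0.045,0,0,0,-0.0162,0],[-0.0026,0.045,0,0,0,-0.0162,0],[-0.0026,0.045,0,0,0,-0.0162,0],[-0.0026,0.045,0,0,0,-0.0162,0]]'
python3 -m crank '[[-0.0026,0.0356,0,0,0,-0.0162,0],[0,0,0,0,0,0,0],[0,0,0,0,0,0,0]]'
python3 - <<'E'
from h import *
np.set_printoptions(precision=2,suppress=True)
from scipy.spatial.transform import Rotation as R
S=grab("scene","s5");T=grab("top")
s=read_state();print(np.array(s["tool_pos"]),R.from_quat(s["tcp_rot"]).as_matrix()[:,0],np.array(s["qpos"]),s["ft_force"])
cv2.imwrite("pics/c5.png",cv2.resize(np.hstack([S["color"][120:240,370:470],T["color"][120:240,170:270]]),None,fx=4,fy=4,interpolation=cv2.INTER_CUBIC)[...,::-1])
E
```

```text
time_s: 8.75
tool_pos: [606.5, -256.1, 195.5]
tcp_rot: [-0.2, 0.98, -0.001, 0.001]
ft_force: [0.2, 0.1, -4.3]
finger_gap: 14.9
grip_force: 78.8
time_s: 9.38
tool_pos: [592.1, -59.3, 192.6]
tcp_rot: [-0.136, 0.991, 0.0, -0.001]
ft_force: [1.4, -0.2, -3.6]
finger_gap: 15.1
grip_force: 78.7
time_s: 10.0
tool_pos: [579.1, 165.4, 192.6]
tcp_rot: [-0.073, 0.997, -0.0, -0.001]
ft_force: [0.1, -0.2, -2.9]
finger_gap: 15.3
grip_force: 78.6
time_s: 10.38
tool_pos: [577.0, 199.0, 193.0]
tcp_rot: [-0.061, 0.998, -0.001, -0.001]
ft_force: [0.7, -1.3, -3.6]
finger_gap: 15.2
grip_force: 78.9
[577.41 198.45 193.54] [-0.99 -0.12  0.  ] [-0.58  0.44  0.26  1.7  -0.13  1.03  1.41] [-0.11 -0.37 -3.68]
```

View pics/c5.png

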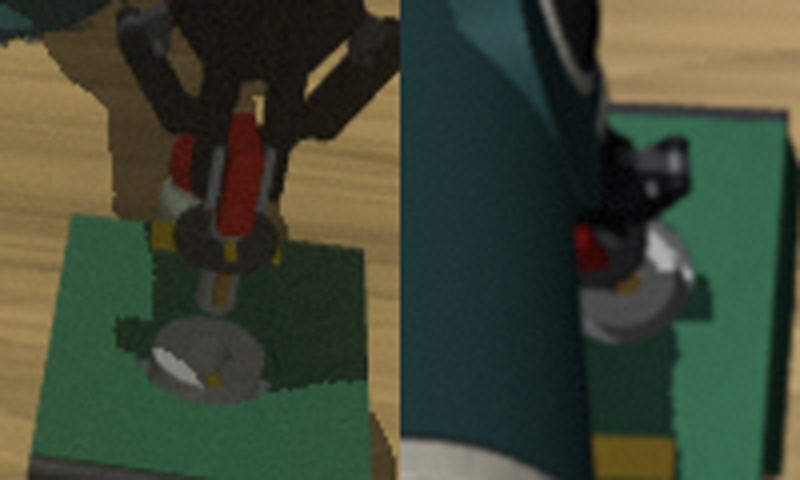

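The left crop shows the shaft hanging over the hub, its end at about (217,305) and collar centre at about (228,239). The key and the hub mark face the same way. I check the offset by casting these points.

```bash
python3 - <<'E'
from h import *
np.set_printoptions(precision=1,suppress=True)
S=grab("scene")
for z,p in((129,(217,303)),(129,(217,306)),(173,(228,239)),(177,(227,235))): print(p,plane(S,(370+p[0]/4,120+p[1]/4),z))
# dark collar ellipse by mask
m=cv2.inRange(S["hsv"],np.array([0,0,0]),np.array([179,110,75]));m[:170]=0;m[189:]=0;m[:,:412]=0;m[:,442:]=0
k,p=big(m);x,y,w,h=cv2.boundingRect(k);print(x,y,w,h)
f=200/np.tan(np.radians(S["fov_y"])/2)
def proj(P): q=S["M"]@np.r_[P,1]; return f*q[:2]/q[2]+[S["cx"],S["cy"]]
t=np.linspace(0,6.28,60)
q=np.array([proj([577.4+25*np.cos(a),198.5+25*np.sin(a),z]) for a in t for z in(169,177)]);print(q.min(0),q.max(0), "tip",proj([577.4,198.5,129]))
# key mark
y,q=big(mask(S,[14,110,50],[34,255,255],(420,176,434,188)));print("collar mark",q,plane(S,q,177))
E
```

```text
(217, 303) [575.5 201.1 129. ]
(217, 306) [578.  201.1 129. ]
(228, 239) [581.2 200.5 173. ]
(227, 235) [583.6 199.5 177. ]
412 170 30 19
[412.7 169.3] [439.4 188. ] tip [422.9 196.2]
collar mark [427.  182.2] [594.7 200.3 177. ]
```

```bash
python3 -m crank '[[0,-0.0005,-0.012,0,0,0,0],[0,0,-0.01,0,0,0,0],[0,0,-0.005,0,0,0,0],[0,0,-0.004,0,0,0,0],[0,0,-0.003,0,0,0,0]]'; python3 -m crank '[[0,0,-0.0015,0,0,0,0],[0,0,-0.0015,0,0,0,0],[0,0,-0.0015,0,0,0,0]]'
```

```text
time_s: 11.15
tool_pos: [577.5, 199.2, 160.0]
tcp_rot: [-0.061, 0.998, -0.0, 0.0]
ft_force: [-0.2, 0.1, -3.3]
finger_gap: 14.9
grip_force: 78.9
time_s: 11.52
tool_pos: [577.5, 199.2, 155.7]
tcp_rot: [-0.061, 0.998, 0.0, 0.0]
ft_force: [0.3, -0.2, -4.0]
finger_gap: 15.3
grip_force: 78.9
```

The end is 9 mm into the bore with no side force. I continue slowly, watching for the key touching at about 152.5.

```bash
for i in 1 2 ; do python3 -m crank '[[0,0,-0.001,0,0,0,0],[0,0,-0.001,0,0,0,0],[0,0,-0.0005,0,0,0,0]]' | egrep "pos|force"; done
```

```text
tool_pos: [577.5, 199.2, 153.1]
ft_force: [0.7, 0.6, -3.5]
grip_force: 78.9
tool_pos: [577.4, 199.4, 150.6]
ft_force: [0.2, 0.7, -3.8]
grip_force: 78.9
```

```bash
for i in 1 2 ; do python3 -m crank '[[0,0,-0.001,0,0,0,0],[0,0,-0.001,0,0,0,0]]' | egrep "pos|force"; done
```

```text
tool_pos: [577.5, 199.3, 148.6]
ft_force: [-0.6, 1.3, -2.8]
grip_force: 79.0
tool_pos: [577.5, 199.3, 146.6]
ft_force: [-0.1, 1.5, -2.4]
grip_force: 79.0
```

The key has dropped into the groove. I push on against the spring with a firmer grip.

```bash
python3 -m crank '[[0,0,-0.002,0,0,0,0],[0,0,-0.002,0,0,0,0],[0,0,-0.002,0,0,0,0],[0,0,-0.002,0,0,0,0]]' 110| egrep "pos|force";python3 -m crank '[[0,0,-0.002,0,0,0,0],[0,0,-0.002,0,0,0,0],[0,0,-0.002,0,0,0,0],[0,0,-0.002,0,0,0,0]]' | egrep "pos|force"; python3 -m crank '[[0,0,-0.0015,0,0,0,0],[0,0,-0.001,0,0,0,0],[0,0,-0.001,0,0,0,0]]' | egrep "pos|force"
```

```text
tool_pos: [577.6, 199.3, 138.8]
ft_force: [-1.6, 2.4, 5.1]
grip_force: 108.6
tool_pos: [577.7, 199.4, 130.9]
ft_force: [-2.5, 2.0, 7.4]
grip_force: 109.2
tool_pos: [577.7, 199.3, 127.5]
ft_force: [-3.9, 2.0, 9.6]
grip_force: 109.5
```

```bash
for i in 1 2 3 ; do python3 -m crank '[[0,0,-0.0005,0,0,0,0],[0,0,-0.0005,0,0,0,0]]' | egrep "pos|ft_force"; done
```

```text
tool_pos: [577.7, 199.4, 126.6]
ft_force: [-3.6, 1.7, 9.8]
tool_pos: [577.7, 199.4, 125.7]
ft_force: [-3.6, 1.5, 10.2]
tool_pos: [577.7, 199.4, 124.7]
ft_force: [-2.3, 1.5, 9.8]
```

```bash
for i in 1 2 3 ; do python3 -m crank '[[0,0,-0.0005,0,0,0,0],[0,0,0,0,0,0,0]]' | egrep "pos|ft_force"; done
```

```text
tool_pos: [577.8, 199.4, 124.5]
ft_force: [-4.8, 0.5, 15.0]
tool_pos: [577.8, 199.4, 124.5]
ft_force: [-9.2, 0.6, 22.1]
tool_pos: [577.8, 199.4, 124.4]
ft_force: [-13.1, -0.4, 29.9]
```

The force rises sharply at z = 124.5, the predicted home height. I settle and take one check picture.

```bash
python3 -m crank '[[0,0,0,0,0,0,0],[0,0,0,0,0,0,0],[0,0,0,0,0,0,0],[0,0,0,0,0,0,0]]'; python3 - <<'E'
from h import *
S=grab("scene")
cv2.imwrite("pics/c6.png",cv2.resize(S["color"][110:290,340:500],None,fx=3,fy=3,interpolation=cv2.INTER_CUBIC)[...,::-1])
E
```

```text
time_s: 16.15
tool_pos: [577.8, 199.4, 124.5]
tcp_rot: [-0.061, 0.998, 0.0, 0.001]
ft_force: [-12.7, -1.0, 30.9]
finger_gap: 14.5
grip_force: 113.0
```

View pics/c6.png

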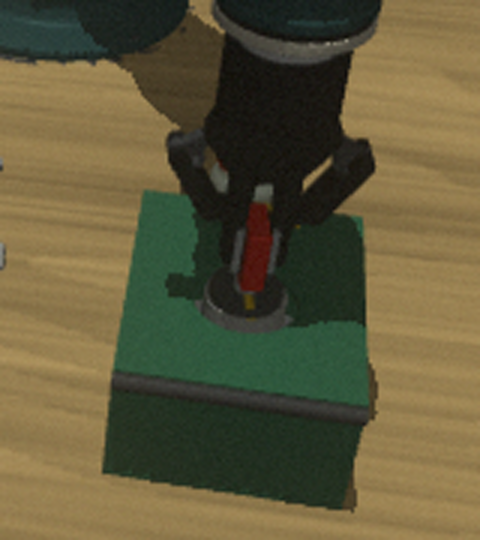

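The picture shows the collar flat on the hub at crop (245,298), the cover closed and the grip held. I hand the job in.

```bash
python3 -c "from rig import close_job;print(close_job())"
```

```text
the job is handed in; nothing more can be done
None
```

The cover is closed without slamming, and the keyed shaft is seated fully home in the hub and still gripped and pushed down at about 31 N. The spray can, jar and wrench were not touched, and the job was handed in at about 16 s of the 61 s allowed (the hand-in call returned no verdict).

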